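Bamboo containers from the drying rack to the finishing rack

ROBOT

A 6-joint arm with a two-finger parallel gripper is mounted at the origin on the work surface. World frame = base frame: x ahead of the robot, y to its left, z up, the work surface at z = 0. Lengths are in m, angles in rad, forces in N, time in s.
With the tool pointing down it reaches from about 0.425 to 0.95 m from the base axis. Payload 14.7 kg.
Tool frame: the origin (TCP) lies between the finger pads; the fingertips stand 8 mm ahead of it and the grasp point (between the pads) lies 11 mm behind it; z points along the fingers, y is the direction in which the jaws open and shut (so a half turn about z gives the same grasp; the last joint's range is limited). The gripper opens to 85 mm and grips with 20 to 120 N. Pads are 22 mm wide; open, the fingers measure 114 mm over their backs; the gripper's body (76 mm by 85 mm) begins 54 mm behind the grasp point. The pads swing forward as they close: fully open they stand 13 mm farther back than shut.
Start: joints at [1.269, 0.48, 1.596, -0, 1.065, -0.047], TCP at [0.164, 0.629, 0.239] pointing down, gripper open.
Joint ranges: [-2.75, 2.75], [-0.82, 2.05], [0.23, 2.67], [-1.56, 4.7], [0.09, 2.69], [-2.92, 2.92]. Speed limits (rad/s): [1.89, 1.89, 2.39, 3.01, 3.01, 3.01].

INTERFACE

Orientations are given as a rotation vector (axis times angle).
In Python, from cell import manip, kinematics, cams, order gives the robot as it stands. Calls block until the motion is done:
- manip.move_pose(position, orientation): joint-space move of the TCP to a pose.
- manip.move_linear(position, vel=0.15, orientation=None): straight line of the TCP; orientation=None keeps the orientation; vel is the mean speed in m/s.
- manip.move_j(angles): joint-space move.
- manip.open_jaws() and manip.close(force=None): open the fingers fully, or close them until they stop; force is the grip in N (None keeps the last).
- manip.dwell(seconds).
- kinematics.inverse_kinematics(position, orientation): joint angles nearest the present ones, or None.
- manip.read_state(): the state.
- cams.snapshot(name): name is "scene" or "side" or "wrist"; returns a dict with "color" (480x640x3 uint8, red, green, blue), "mtx" (3x3 intrinsics, pixels), "rvec" (rotation vector, rad) and "tvec" (3), from world to camera coordinates, as OpenCV has them; the wrist camera has in their place "mount" (4x4, takes a point from camera to tool coordinates, whose origin is the TCP and whose axes are the flange's). Camera axes: x right, y down, z forward; pixel columns grow to the right and rows downward; lengths in m; the calibration is good to about 2 mm. A picture is of the moment at which its call begins: read the wrist's pose just before it. There is no depth.
A pose or a line that the arm cannot do raises manip.MotionError and nothing moves.
- order.job_done(): hands the job in, once; it reports no verdict.
The state is a dict: "time_s": time; "q": joint angles; "joint_vel": joint speeds; "joint_efforts": joint torques, N m; "position": TCP position; "tool_rot": TCP orientation; "ft_force": force on the tool from outside, world axes, zero at the start; "torque": the same for the moment, N m; "width": finger opening in m.
Only numpy, scipy, OpenCV 4.12 (cv2) and the standard library are available. Lean on these libraries where they do the work, as an engineer would, in place of code of your own. Each camera call takes 0.05 s, during which the arm holds its last target.

TASK

The four bamboo containers on the cork pads of the drying rack have set: move them to the empty finishing rack, one upright in the middle of each bay, in the same order counted from the tall end post. The one next to the post of the drying rack goes next to the post of the finishing rack, and so on to the far end. Set each down gently, without dropping or tipping it.

Things in the scene. Friction and masses are not known exactly. Their poses are not given: they have to be found in the camera images.
- tube: tall, narrow bamboo tube, open at the top with a steel lining: round, 48 mm diameter, 92 mm high, wall 5 mm, solid floor, 90 to 180 g, loose. Origin: centre of its underside; z up along it
- cup: short, wide bamboo cup, open at the top with a steel lining: round, 60 mm diameter, 62 mm high, wall 5 mm, 85 to 170 g, loose. Origin: centre of its underside; z up along it
- square: square bamboo box, closed with a flat lid, all one piece: 50 x 50 mm, 79 mm high, 110 to 225 g, loose. Origin: centre of its underside; x and y square to its sides, z up. It stands in the drying row turned by up to about 9 degrees from the row
- lidded: round bamboo caddy with a closed lid and a small dark turned knob, all one piece: 54 mm diameter, 68 mm high to the top of the lid's bevelled edge (side straight up to 64 mm), knob 18 mm wide reaching 84 mm, 105 to 210 g, loose. Origin: centre of its underside; z up
- pad_tube: square cork pad, 72 x 72 x 4 mm, fixed on the drying rack's board, like the other three, under the tall tube. Origin: centre of its underside (its top, on which the container stands at the start, is 4 mm higher). Its x axis points across the row, y along it. It does not move during the job and so marks where that container stood in the row
- pad_cup: square cork pad, 72 x 72 x 4 mm, fixed on the drying rack's board, like the other three, under the short cup. Origin: centre of its underside (its top, on which the container stands at the start, is 4 mm higher). Its x axis points across the row, y along it. It does not move during the job and so marks where that container stood in the row
- pad_square: square cork pad, 72 x 72 x 4 mm, fixed on the drying rack's board, like the other three, under the square box. Origin: centre of its underside (its top, on which the container stands at the start, is 4 mm higher). Its x axis points across the row, y along it. It does not move during the job and so marks where that container stood in the row
- pad_lidded: square cork pad, 72 x 72 x 4 mm, fixed on the drying rack's board, like the other three, under the knobbed caddy. Origin: centre of its underside (its top, on which the container stands at the start, is 4 mm higher). Its x axis points across the row, y along it. It does not move during the job and so marks where that container stood in the row
- drying_post: dark turned end post, 22 mm wide, 73 mm high, fixed at one end of the drying rack (left or right varies; the other end has a low pale block, 10 mm high). The drying rack is a grey metal board 90 x 400 mm, 14 mm thick, lying on the bench, with the pads in a straight row 80 mm apart; the post is in line with them, 64 mm from the nearest pad's centre. Origin: centre of its foot, on the board
- finish_rack: fixed pale board, 90 (x) by 400 mm (y, along the row), 14 mm thick, empty at the start. Five dark strips, 4 mm thick, 12 mm high, part it into four 76 mm bays, each with a black dot in its middle: x = 0, y = +120, +40, -40, -120 mm. Its dark end post (22 mm wide, top at z = 87 mm) is at y = +184 mm, next to the +120 bay. Origin: centre of the underside, on the bench; z up

How it is judged:
By the outcome, as a careful person would: the job done as asked, in the order asked, and still so for the second after the job is handed in, with the robot touching nothing.
It also fails if it takes over 115 s, if anything falls off the work surface, if the arm or the gripper's body presses on something with over 40 N, if the wrist force passes 120 N, or if a joint passes its speed limit or range.

## Working session

There is one attempt and no reset: what is moved stays moved. The work goes in short steps, each a Python script; the robot and the scene stay as the last script left them, time stands still between calls to the robot, and variables do not carry over. Pictures are saved under pics/ and viewed, and the job is handed in when it is done.

```bash
ls; mkdir -p pics
python3 - <<'E'
from cell import manip, kinematics, cams, order
import cv2, numpy as np
s=manip.read_state(); print(s['time_s'],s['position'],s['tool_rot'],s['width'])
for n in ["scene","side","wrist"]:
    d=cams.snapshot(n); cv2.imwrite(f"pics/{n}0.png",d['color'][:,:,::-1])
    print(n,{k:np.round(v,4).tolist() for k,v in d.items() if k!='color'})
E
```

```text
pics
0.0 [0.16369208 0.62865762 0.23868024] [-3.99105482e-01 -3.11596289e+00  1.82905394e-03] 0.08555481895014506
scene {'mtx': [[453.0729, 0.0, 312.235], [0.0, 453.0729, 236.0588], [0.0, 0.0, 1.0]], 'rvec': [2.2342, 1.1879, -0.4276], 'tvec': [-0.2951, -0.3185, 1.1805]}
side {'mtx': [[592.5434, 0.0, 306.0253], [0.0, 592.5434, 227.7186], [0.0, 0.0, 1.0]], 'rvec': [2.2079, -0.2969, 0.1663], 'tvec': [-0.5246, 0.1218, 1.0416]}
wrist {'mtx': [[349.2764, 0.0, 325.329], [0.0, 349.2764, 240.9988], [0.0, 0.0, 1.0]], 'mount': [[0.0011, -0.9573, -0.289, 0.0744], [1.0, 0.0012, -0.0003, -0.0003], [0.0007, -0.289, 0.9573, -0.1357], [0.0, 0.0, 0.0, 1.0]]}
```

View pics/scene0.png

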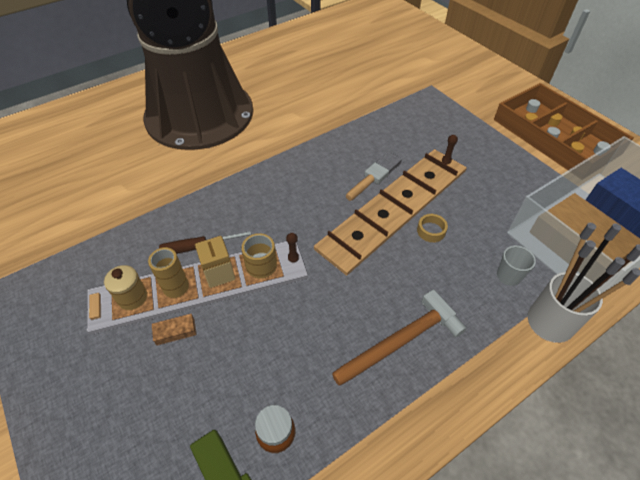

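View pics/side0.png

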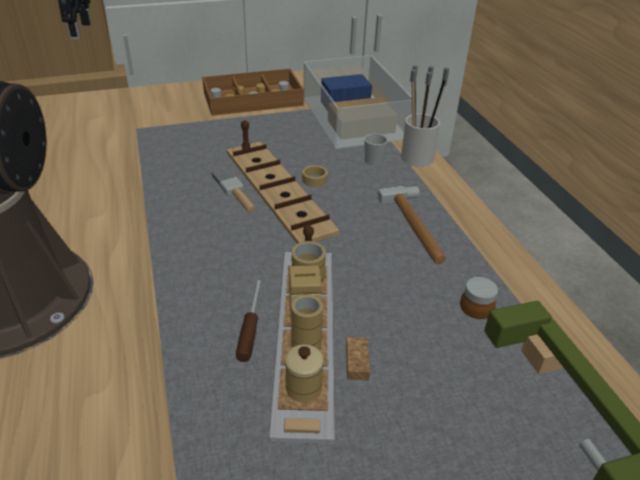

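View pics/wrist0.png

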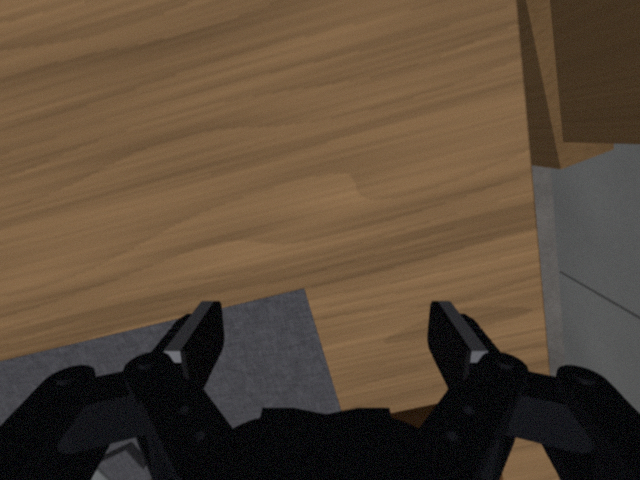

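The four containers run, from the drying post: cup, square, tube, lidded. The finishing rack's post is at its far (upper-right) end. Next I'll localize things.

```bash
cat > h.py <<'E'
import cv2, numpy as np
def ray(d,uv):
    R=cv2.Rodrigues(np.float64(d['rvec']))[0]; t=np.float64(d['tvec']).ravel()
    p=cv2.undistortPoints(np.float64(uv).reshape(-1,1,2),np.float64(d['mtx']),None).reshape(-1,2)
    return -R.T@t, np.c_[p,np.ones(len(p))]@R
def onz(d,uv,z):
    c,r=ray(d,uv); s=(z-c[2])/r[:,2]; return c+r*np.reshape(s,(-1,1))
def proj(d,P): return cv2.projectPoints(np.float64(P).reshape(-1,3),np.float64(d['rvec']),np.float64(d['tvec']),np.float64(d['mtx']),None)[0].reshape(-1,2)
def crop(img,x0,y0,w,h,s,fn): cv2.imwrite(fn,cv2.resize(img[y0:y0+h,x0:x0+w,::-1],None,fx=s,fy=s,interpolation=cv2.INTER_CUBIC))
E
python3 - <<'E'
from cell import cams
from h import *
for n,rs in dict(scene=[(75,220,240,120,3.3),(300,120,180,160,3.7)],side=[(200,110,160,140,4),(230,230,150,215,2.7)]).items():
    d=cams.snapshot(n); print(n,np.round(ray(d,[[0,0]])[0],3))
    for i,(x,y,w,h,s) in enumerate(rs): crop(d['color'],x,y,w,h,s,f"pics/{n}_c{i}.png")
    hsv=cv2.cvtColor(d['color'],cv2.COLOR_RGB2HSV)
    # dots: very dark small blobs
    m=(hsv[...,2]<45).astype(np.uint8)
    x0,y0,w,h,_=rs[1] if n=='scene' else rs[0]
    k,_,st,ce=cv2.connectedComponentsWithStats(m)
    for s,c in zip(st,ce):
        if x0<c[0]<x0+w and y0<c[1]<y0+h and s[4]>15: print(s.tolist(),np.round(c,1),np.round(onz(d,[c],.014),4)[0])
E
```

```text
scene [ 0.983 -0.288  0.73 ]
[0, 0, 640, 480, 300125] [321.5 243.4] [0.5376 0.0184 0.014 ]
[425, 172, 9, 6, 45] [429.1 174.6] [0.5144 0.3252 0.014 ]
[403, 190, 9, 7, 46] [406.7 193.3] [0.5297 0.2466 0.014 ]
[378, 210, 10, 7, 54] [382.7 213.2] [0.5447 0.1679 0.014 ]
[352, 231, 11, 8, 63] [357.  234.8] [0.56   0.0894 0.014 ]
side [ 0.291 -0.865  0.736]
[0, 0, 640, 480, 300768] [323.  240.7] [ 0.5778 -0.0057  0.014 ]
[253, 159, 7, 3, 17] [256.  159.8] [0.5143 0.3271 0.014 ]
[267, 175, 7, 3, 19] [270.  176.1] [0.5302 0.249  0.014 ]
[281, 193, 8, 4, 25] [284.8 194.2] [0.5449 0.1697 0.014 ]
[297, 212, 9, 5, 30] [301.2 213.7] [0.5602 0.0916 0.014 ]
```

View pics/scene_c0.png

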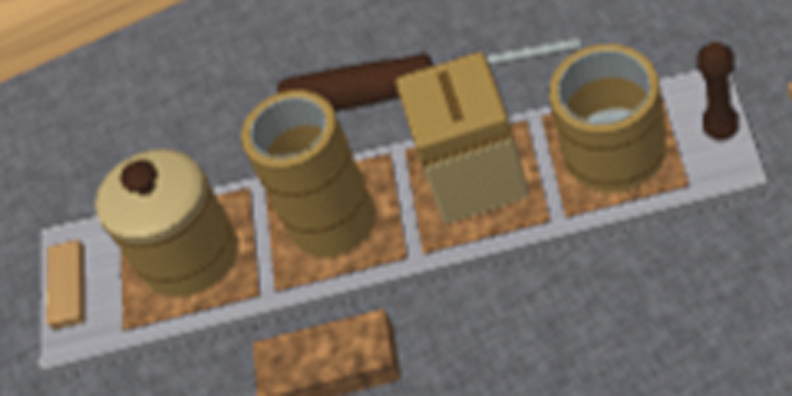

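View pics/side_c1.png

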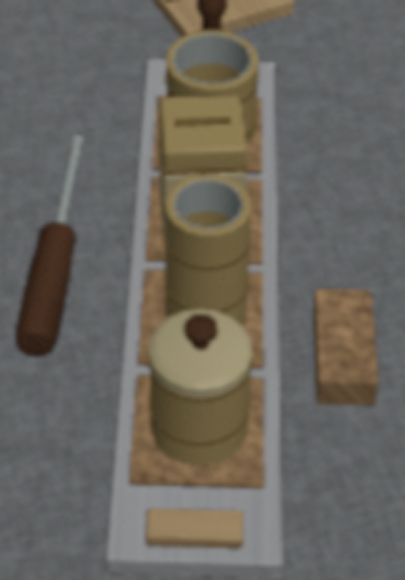

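View pics/scene_c1.png

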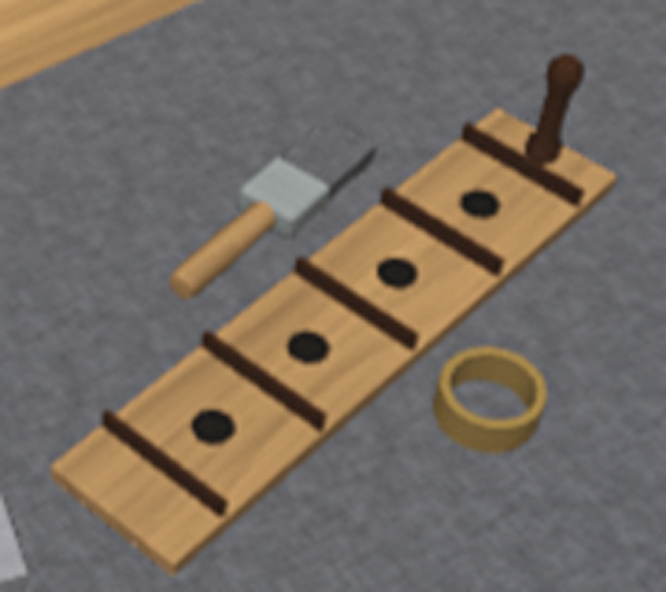

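Run:
```python
from cell import cams
from h import *
A=cams.snapshot('scene');B=cams.snapshot('side')
sc=lambda p:np.float64(p)/3.3+[75,220]; sd=lambda p:np.float64(p)/2.7+[230,230]
def two(a,b):
    ca,ra=ray(A,[a]);cb,rb=ray(B,[b]);ra=ra[0];rb=rb[0]
    M=np.c_[ra,-rb];s=np.linalg.lstsq(M,cb-ca,rcond=None)[0];p=ca+ra*s[0];q=cb+rb*s[1];return (p+q)/2,np.linalg.norm(p-q)
for n,a,b,z in [('cup',(605,87),(211,63),.08),('sq',(453,104),(203,127),.097),('tube',(290,128),(207,209),.11),('lid knob',(139,178),(201,330),.095)]:
    a=sc(a);b=sd(b);p,e=two(a,b)
    print(n,np.round(onz(A,[a],z)[0],4),np.round(onz(B,[b],z)[0],4),'tri',np.round(p,4),round(e,4))
c=onz(A,sc([(397,80),(485,53),(509,122),(418,160)]),.097);print(np.round(c,4),np.linalg.norm(np.roll(c,-1,0)-c,axis=1))
c=onz(A,sc([(42,230),(752,68),(766,183),(42,367)]),.014);print('board',np.round(c,4),np.linalg.norm(np.roll(c,-1,0)-c,axis=1))
c=onz(B,sd([(149,60),(275,64),(282,566),(109,560)]),.014);print('boardB',np.round(c,4),np.linalg.norm(np.roll(c,-1,0)-c,axis=1))
```

```text
cup [ 0.5204 -0.1071  0.08  ] [ 0.5164 -0.1112  0.08  ] tri [ 0.5177 -0.1061  0.0759] 0.0005
sq [ 0.4971 -0.1834  0.097 ] [ 0.4897 -0.1866  0.097 ] tri [ 0.4919 -0.1817  0.0914] 0.0019
tube [ 0.4738 -0.2611  0.11  ] [ 0.4698 -0.2653  0.11  ] tri [ 0.4708 -0.2611  0.106 ] 0.0006
lid knob [ 0.4473 -0.3364  0.095 ] [ 0.4472 -0.3346  0.095 ] tri [ 0.4473 -0.3359  0.0957] 0.0013
[[ 0.4659 -0.2011  0.097 ]
 [ 0.476  -0.1541  0.097 ]
 [ 0.5241 -0.1644  0.097 ]
 [ 0.5191 -0.2139  0.097 ]] [0.04814592 0.04921866 0.0497606  0.05473876]
board [[ 0.3822 -0.3995  0.014 ]
 [ 0.5111 -0.0083  0.014 ]
 [ 0.5847 -0.0465  0.014 ]
 [ 0.4663 -0.4247  0.014 ]] [0.4119274  0.08298606 0.39622199 0.08782435]
boardB [[ 0.4977 -0.0211  0.014 ]
 [ 0.5824 -0.0479  0.014 ]
 [ 0.4651 -0.4272  0.014 ]
 [ 0.3812 -0.4009  0.014 ]] [0.0888525  0.3970352  0.08784583 0.39729048]
```

```bash
cat >> h.py <<'E'
from scipy.spatial.transform import Rotation as Ro
def down(yaw):  # row dir = (-sin yaw, cos yaw): tool x along the row's +y, jaws across
    x=np.array([-np.sin(yaw),np.cos(yaw),0]); z=np.array([0,0,-1.]); return Ro.from_matrix(np.c_[x,np.cross(z,x),z]).as_rotvec()
def wsnap(manip,cams):
    s=manip.read_state(); w=cams.snapshot('wrist'); T=np.eye(4); T[:3,:3]=Ro.from_rotvec(s['tool_rot']).as_matrix(); T[:3,3]=s['position']
    C=np.linalg.inv(T@np.float64(w['mount'])); w['rvec']=Ro.from_matrix(C[:3,:3]).as_rotvec(); w['tvec']=C[:3,3]; return w
E
python3 - <<'E'
from cell import manip,cams
from h import *
import pickle
W=[]
for p,yaw in [((.535,.21,.30),.191),((.495,-.19,.30),-.31),((.45,-.33,.30),-.31)]:
    manip.move_pose(p,down(yaw)); w=wsnap(manip,cams); W.append(w); s=manip.read_state()
    print(s['time_s'],np.round(s['position'],4),np.round(s['q'],3)); cv2.imwrite(f"pics/w{len(W)}.png",w['color'][...,::-1])
pickle.dump(W,open('w.pkl','wb'))
E
```

```text
2.425 [0.5347 0.2108 0.2999] [0.323 0.318 1.698 0.    1.126 0.13 ]
3.9667 [ 0.4954 -0.1891  0.3   ] [-0.422  0.251  1.794  0.     1.097 -0.113]
4.6583 [ 0.4503 -0.3294  0.2999] [-0.686  0.293  1.735  0.     1.114 -0.377]
```

View pics/w1.png

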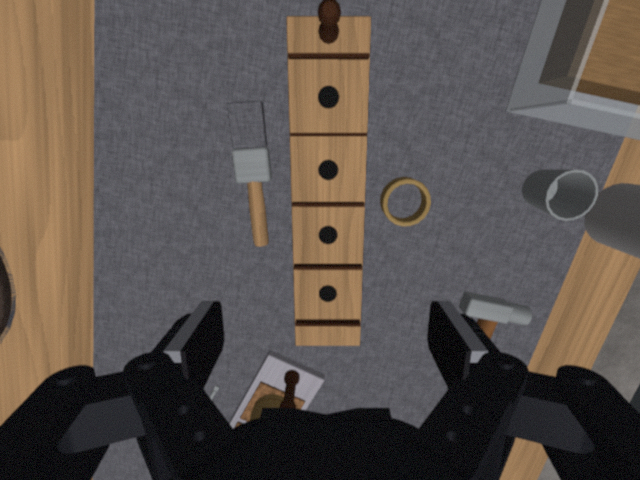

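View pics/w2.png

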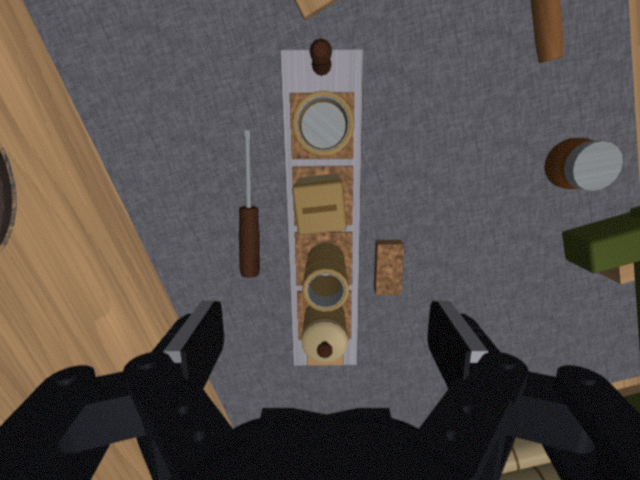

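View pics/w3.png

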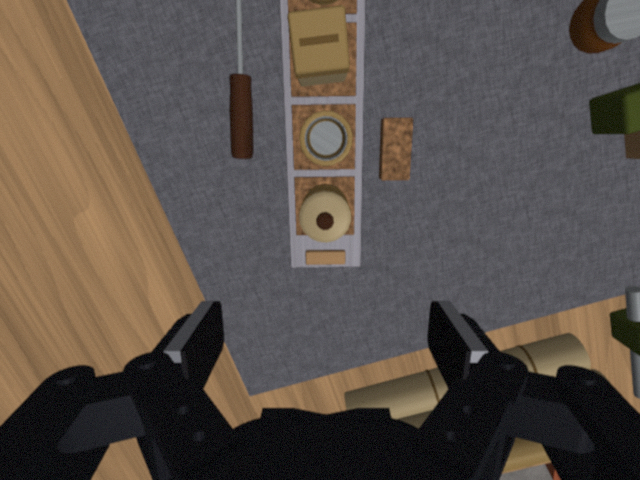

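Run:
```python
from h import *
import pickle
W=pickle.load(open('w.pkl','rb'))
a=cv2.resize(W[1]['color'][80:240,270:380],None,fx=3.6,fy=3.6,interpolation=cv2.INTER_CUBIC)
b=cv2.resize(W[2]['color'][90:250,275:375],None,fx=3.6,fy=3.6,interpolation=cv2.INTER_CUBIC)
print(a.shape,b.shape)
cv2.imwrite('pics/wz.png',np.hstack([a,b])[...,::-1])
d=W[0]; hsv=cv2.cvtColor(d['color'],cv2.COLOR_RGB2HSV); m=(hsv[...,2]<45).astype(np.uint8)
k,_,st,ce=cv2.connectedComponentsWithStats(m)
for s,c in zip(st,ce):
    if 310<c[0]<345 and 60<c[1]<310 and s[4]>80: print(s.tolist(),np.round(onz(d,[c],.014),4)[0])
```

```text
(576, 396, 3) (576, 360, 3)
[0, 0, 640, 480, 248295] [0.5253 0.2098 0.014 ]
[319, 87, 19, 20, 307] [0.5146 0.3244 0.014 ]
[319, 161, 18, 18, 250] [0.53   0.2455 0.014 ]
[320, 227, 16, 16, 209] [0.5453 0.1667 0.014 ]
[295, 265, 66, 2, 126] [0.5531 0.126  0.014 ]
[320, 287, 16, 14, 179] [0.5606 0.0876 0.014 ]
```

View pics/wz.png

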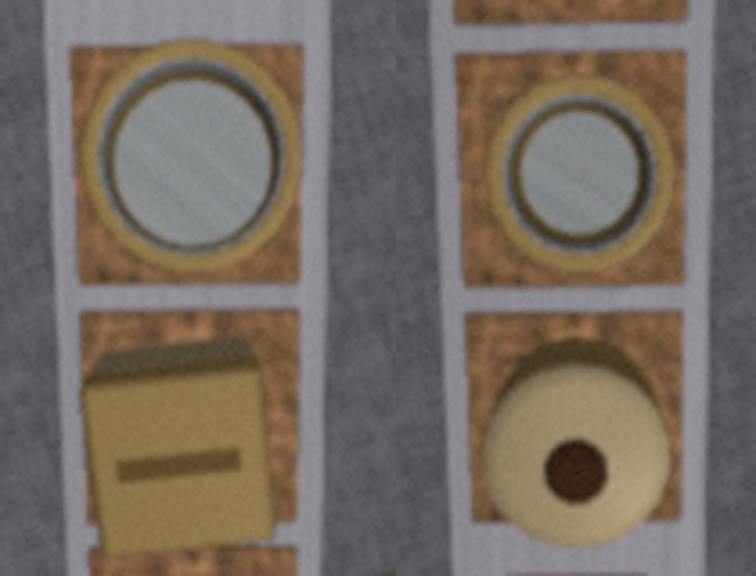

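Run:
```python
from h import *
import pickle
W=pickle.load(open('w.pkl','rb'))
l=lambda p:np.float64(p).reshape(-1,2)/3.6+[270,80]; r=lambda p:(np.float64(p).reshape(-1,2)-[396,0])/3.6+[275,90]
P=lambda d,uv,z:np.round(onz(d,uv,z),4)
print('cup',P(W[1],l((192,156)),.08)); x=onz(W[1],l([(82,156),(302,156),(192,40),(192,272)]),.08); print(np.linalg.norm(x[0]-x[1]),np.linalg.norm(x[2]-x[3]))
c=onz(W[1],l([(83,384),(260,367),(275,537),(104,557)]),.097); print('sq',np.round(c.mean(0),4),np.linalg.norm(np.roll(c,-1,0)-c,axis=1))
e=np.roll(c,-1,0)-c; print('yaw',[round(float((np.degrees(np.arctan2(v[1],v[0]))+45)%90-45),2) for v in e])
print('tube',P(W[2],r((580,173)),.11)); x=onz(W[2],r([(487,173),(674,173),(580,74),(580,272)]),.11); print(np.linalg.norm(x[0]-x[1]),np.linalg.norm(x[2]-x[3]))
print('lid',P(W[2],r((576.5,452)),.082),'knob',P(W[2],r((575,471)),.098)); x=onz(W[2],r([(484,455),(669,455)]),.082);print(np.linalg.norm(x[0]-x[1]))
# square from w3 : top-face corners in w3 full image
pc=onz(W[1],l([(70,46),(302,44),(300,283),(80,285)]),.018); print('padcup',np.round(pc.mean(0),4),np.linalg.norm(np.roll(pc,-1,0)-pc,axis=1))
pc=onz(W[2],r([(456,52),(688,52),(684,286),(465,287)]),.018); print('padtube',np.round(pc.mean(0),4))
```

```text
cup [[ 0.5186 -0.108   0.08  ]]
0.0590126922953669 0.05904272304601309
sq [ 0.4912 -0.1835  0.097 ] [0.04772477 0.04731114 0.04810627 0.04852369]
yaw [-12.18, -11.77, -10.73, -12.21]
tube [[ 0.4717 -0.2624  0.11  ]]
0.04644168380937702 0.047190962085871584
lid [[ 0.4473 -0.3355  0.082 ]] knob [[ 0.4464 -0.3371  0.098 ]]
0.053202836904005006
padcup [ 0.5166 -0.109   0.018 ] [0.07135579 0.07167294 0.07129021 0.07172985]
padtube [ 0.4697 -0.2621  0.018 ]
```

```bash
cat >> h.py <<'E'
DOT={'cup':(.5146,.3249),'square':(.5299,.2463),'tube':(.5451,.1677),'lidded':(.5604,.0890)}
FY=np.arctan2(.0458,.2359); RY=-.300
OBJ={'cup':(.5180,-.1080,RY,.045,.060),'square':(.4920,-.1838,np.radians(-11.8),.055,.050),'tube':(.4715,-.2622,RY,.065,.048),'lidded':(.4470,-.3358,RY,.050,.054)}
def xfer(n,manip,cams):
    x,y,yaw,z,w=OBJ[n]; X,Y=DOT[n]; L=z+.13
    st=lambda:manip.read_state()
    manip.move_pose((x,y,L),down(yaw)); manip.move_linear((x,y,z),.12); manip.dwell(.2)
    print(n,'at',np.round(st()['position'],4))
    manip.close(40); s=st(); print('width',s['width'],'ft',np.round(s['ft_force'],1))
    if abs(s['width']-w)>.006: print('BAD WIDTH'); return
    manip.move_linear((x,y,z+.02),.05); manip.move_linear((x,y,L),.15); s=st(); print('lifted',s['width'],np.round(s['ft_force'],2))
    manip.move_linear((X,Y,L),.2,down(FY)); manip.move_linear((X,Y,z+.016),.12)
    manip.dwell(.3); f0=st()['ft_force'][2]
    for k,dz in enumerate(np.arange(.010,-.0011,-.0005)):
        if dz>.002 and k%8: continue
        manip.move_linear((X,Y,z-.004+dz),.02); f=st()['ft_force'][2]
        if dz<=.002 and f-f0>1.2: break
    s=st(); print('down dz',round(dz,4),np.round(s['position']-[X,Y,z-.004],4),'df',round(f-f0,2)); manip.dwell(.2)
    manip.open_jaws(); manip.dwell(.2); manip.move_linear((X,Y,z+.01),.05); manip.move_linear((X,Y,L),.2)
    print('t',st()['time_s'])
E
python3 - <<'E'
from cell import manip,cams
from h import *
xfer('cup',manip,cams)
for n in['scene','side']: cv2.imwrite(f"pics/{n}1.png",cams.snapshot(n)['color'][...,::-1])
cv2.imwrite("pics/w4.png",wsnap(manip,cams)['color'][...,::-1])
E
```

```text
cup at [ 0.5183 -0.1081  0.0455]
width 0.05864773816495185 ft [-2.3  0.7 10.2]
lifted 0.058508241599498245 [-0.23 -0.65 -1.87]
down dz -0.0 [0.     0.     0.0005] df 9.6
t 16.9583
```

View pics/scene1.png

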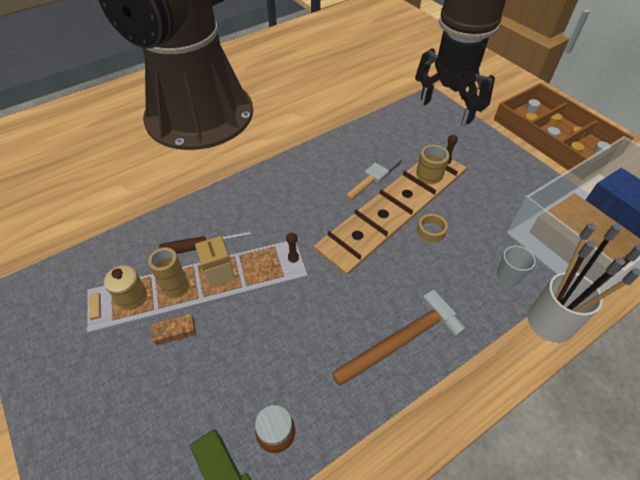

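View pics/w4.png

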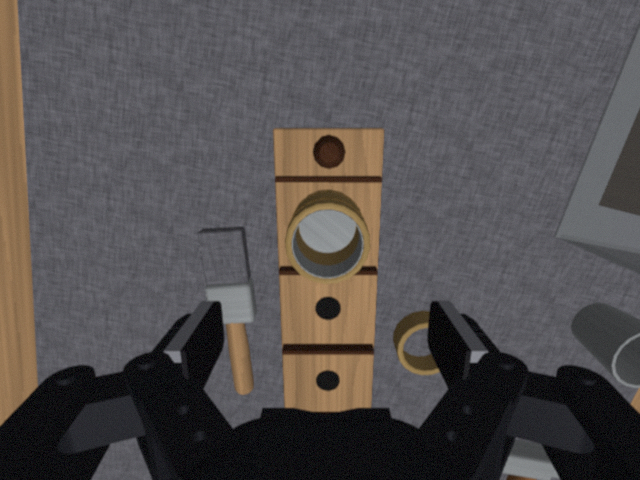

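The scene view shows the cup upright next to the finishing post, at about (433,163). In the wrist view its rim is centred at about (328,240), in the bay. Next is the square.

Run:
```python
from cell import manip,cams
from h import *
w=wsnap(manip,cams); print('cup rim', np.round(onz(w,[(328,240)],.076),4))
xfer('square',manip,cams)
cv2.imwrite("pics/w5.png",wsnap(manip,cams)['color'][...,::-1])
```

```text
cup rim [[0.5139 0.3283 0.076 ]]
square at [ 0.4923 -0.1839  0.0555]
width 0.04982616370942836 ft [-1.6  0.2  7. ]
lifted 0.04932024056963926 [ 0.26  0.61 -1.56]
down dz -0.0 [0.0001 0.     0.0003] df 7.15
t 30.3917
```

View pics/w5.png

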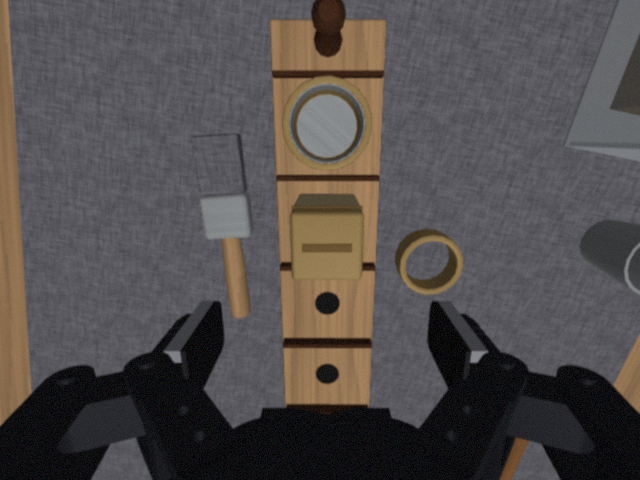

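The square box stands aligned in bay 2, with its top centred at about (327,243). The cup rim is at about (327,123). Next come the tube and the lidded caddy.

Run:
```python
from cell import manip,cams
from h import *
w=wsnap(manip,cams); print('cup',np.round(onz(w,[(327.5,123.5)],.076),4),'sq',np.round(onz(w,[(327,243)],.093),4))
xfer('tube',manip,cams)
cv2.imwrite("pics/w6.png",wsnap(manip,cams)['color'][...,::-1])
```

```text
cup [[0.514  0.3256 0.076 ]] sq [[0.5285 0.2496 0.093 ]]
tube at [ 0.4718 -0.2624  0.0656]
width 0.04674210635380173 ft [-0.2  0.1  4.8]
lifted 0.04660132339578481 [ 0.38 -0.47 -2.14]
down dz 0.0005 [-0.     -0.      0.0005] df 1.38
t 43.5333
```

View pics/w6.png

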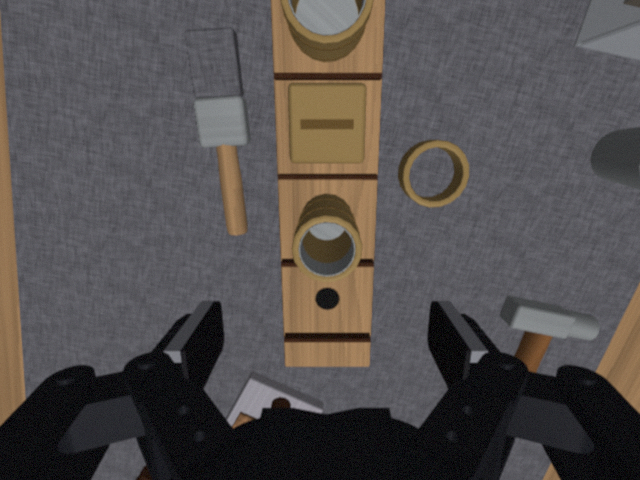

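The tube stands upright in bay 3, with its rim at about (327,247). The lidded caddy is next.

Run:
```python
from cell import manip,cams
from h import *
xfer('lidded',manip,cams)
manip.move_pose((.535,.21,.33),down(FY))
manip.dwell(.3)
w=wsnap(manip,cams); import pickle; pickle.dump(w,open('wf.pkl','wb')); cv2.imwrite("pics/w7.png",w['color'][...,::-1])
crop(w['color'],270,20,120,320,1.8,'pics/w7c.png')
d=cams.snapshot('side'); crop(d['color'],200,90,200,170,4,'pics/side2.png')
```

```text
lidded at [ 0.4473 -0.336   0.0506]
width 0.05230876594234944 ft [-0.3  0.4  5.1]
lifted 0.052326846149716034 [-0.07 -0.55 -0.71]
down dz -0.0 [0.0001 0.     0.0003] df 7.03
t 56.8333
```

View pics/w7.png

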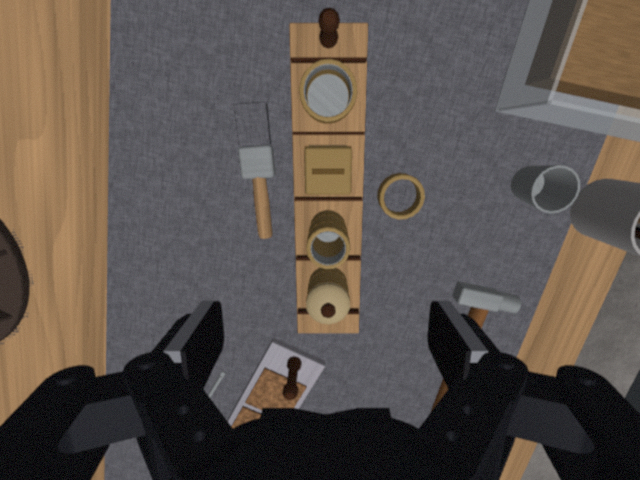

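View pics/side2.png

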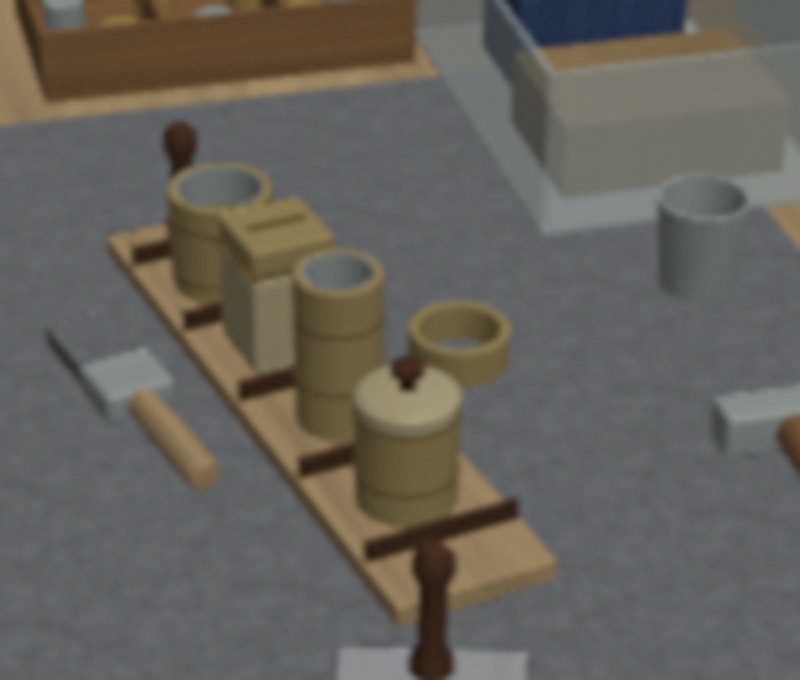

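All four stand upright in order. In the wrist view: cup (327,91), square (328,171), tube (327,246), knob (328,311). I'll check these numerically.

Run:
```python
from h import *
import pickle
w=pickle.load(open('wf.pkl','rb')); R=np.array([[np.cos(FY),np.sin(FY)],[-np.sin(FY),np.cos(FY)]])
for n,uv,z in [('cup',(327.5,91.5),.076),('square',(328,171),.093),('tube',(327.5,246.5),.106),('lidded',(328,311),.095)]:
    p=onz(w,[uv],z)[0]; print(n,np.round(p,4),'off across/along mm',np.round(R@(p[:2]-DOT[n])*1000,1))
```

```text
cup [0.5138 0.3241 0.076 ] off across/along mm [-1.  -0.7]
square [0.5294 0.2466 0.093 ] off across/along mm [-0.4  0.4]
tube [0.544  0.1691 0.106 ] off across/along mm [-0.8  1.6]
lidded [0.5606 0.0875 0.095 ] off across/along mm [-0.  -1.5]
```

All within 2 mm of the bay centres. The gripper is clear, so I'm handing in.

Run:
```python
from cell import manip,order
s=manip.read_state(); print(s['time_s'],np.round(s['position'],3) if 0 else s['position'],s['width'])
order.job_done()
```

```text
58.0333 [0.53506505 0.20954725 0.32952277] 0.08546460732532841
the job is handed in; nothing more can be done
```

I moved all four containers to the finishing rack in the drying-rack order. Counted from the end post they are cup, square box (turned square to the bay), tube and knobbed caddy. I handed the job in at 58 s with the gripper open and well clear.

**Placing check:** The last wrist and side views show all four upright. Their measured centres are within about 2 mm of the bay dots, about as fine as the camera calibration allows.

**Disagreements:** Two rougher readings taken from closer views during the job put the cup and the square about 3 mm off along the row. The final view measured both within about 1 mm.

**Set-down force:** Contact on set-down was 1.4 N for the tube, 7.0 N for the caddy, 7.2 N for the square and 9.6 N for the cup. Apart from the tube, these were more than the 1.2 N contact threshold I was stepping down to.

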